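Feed the next vial from the gravity dispenser into the label reader

TASK

Feed one vial to the label reader: with the fingertips, push the front vial sideways by its base, cap first along the trough without lifting it, until the reader's spring latch snaps down behind its cap; it is glass, so feel for the end and don't force it. Then lift the fingers clear so that the other vials roll down and the next one lies square against the stop. Don't disturb anything else on the table.

Things in the scene. Friction and masses are not known exactly. Their poses are not given: they have to be found in the camera images.
- dispenser: White sloped vial dispenser, fixed. Origin on the table (z = 0) straight below the front vial's centre; z up, x uphill along the lane (level), y along the vials' axes. Lane floor rises 16 deg toward +x, open above. Clear cheeks (inner faces y = +-33.5 mm, 21 mm high) begin at x = 20 to 25 mm. The front place is open at both y ends; nothing stands on its +y side.
- front_place (a point): Centre of the front vial's place at the stop: dispenser frame (0, 0, 46) mm, axes as the dispenser's. A stop lip on the -x side (x = -14 to -18 mm, top at z = 44 mm) holds the vial: a fingertip with its lowest point at z = 47 to 50 mm passes over the lip and meets the upper half of the vial's base. The next vial's front begins at x = 13 mm: keep the fingertip below x = 10 mm, or it strikes that vial too.
- trough_mid (a point): Point on the axis of the trough, dispenser frame (0, -95, 46) mm. The floor and the lip of the front place run straight on toward -y as this trough, to y = -170 mm, at the same height. From y = -42 mm a low rail (x = 15 mm, top z = 48 mm) guides its +x side. The label reader is clamped on it: white box 40x74x84 mm, 22 mm or more on the +x side, up to z = 88 mm, its latch and plunger over the trough.
- vial_1_center (a point): Centre of the front vial, half-way along its axis. Amber glass, on its side, 61 mm long, 32 to 56 g: body 28 mm diameter, 42 mm long, paper label, flat base toward dispenser +y (30.5 mm from the centre); neck 18 mm diameter, 10 mm long; white screw cap 27 mm diameter, 9 mm long, toward -y. Site y is the vial's axis, toward the base.
- vial_2_center (a point): Centre of the next vial, same kind, leaning on the front one from uphill. At the stop its centre is at the front place. While a fingertip takes the front place, this vial rests on the fingertip; it rolls down by itself once the fingers are lifted out.
- vial_3_center (a point): Centre of the third vial up the lane, same kind.
- vial_4_center (a point): Centre of the last vial up the lane, same kind.
- latch (a joint): Angle (rad) of the reader's spring latch: steel strip 12 mm wide sloping down toward -y over the trough, pin at z = 80 mm. 0 = fully down. A vial pushed cap first lifts it about 0.08 (1 to 2 N); behind the cap it drops to about 0 in the neck and keeps the vial from coming back. Where the reader is clamped is not reported: a latched vial's base is at dispenser y = -44 to -68 mm.
- plunger (a joint): Travel (m) of the reader's rubber-faced plunger that the vial's cap meets: 0 = out, 0.0065 = bottomed. Spring 1 N at 0, 3.6 N at the bottom; it pushes an unlatched vial back. The latch drops at about 0.005, a latched vial holds it at about 0.004. About 3 N of push is needed just before the latch drops; beyond the bottom the push force rises at once, so 8 to 10 N means it is bottomed.
- timer: white kitchen-style timer, 61x61x21 mm, lying about; leave it alone.
- pen: black pen, 10x143x13 mm, lying about; leave it alone.
- tape: roll of white tape, 53x53x18 mm, lying about; leave it alone.
- petri_pink: petri dish with pink medium, 62x62x14 mm, lying about; leave it alone.
- forceps: steel forceps, 13x125x10 mm, lying about; leave it alone.
- stamp: wooden-handled stamp, 21x34x55 mm, standing behind the dispenser; leave it alone.
- marker: white marker with red cap, 15x130x14 mm, lying about; leave it alone.
There are look-alikes about, which are no part of the job. Leave any purple look-alike of the part that bears vial_3_center alone.

How it is judged:
By the outcome, as a careful person would: the job done as asked, in the order asked, and still so for the second after the job is handed in, with the robot touching nothing.
It also fails if it takes over 43 s, if anything falls off the work surface, if the arm or the gripper's body presses on something with over 40 N, if the wrist force passes 120 N, or if a joint passes its speed limit or range.

ROBOT

A 6-joint arm with a two-finger parallel gripper is mounted at the origin on a cart in front of the work surface, level with it; the furniture and walls round the work are solid. World frame = base frame: x ahead of the robot, y to its left, z up, the work surface at z = 0. Lengths are in m, angles in rad, forces in N, time in s.
With the tool pointing down it reaches from about 0.35 to 0.975 m from the base axis. Payload 4.9 kg.
Tool frame: the origin (TCP) lies at the very end of the fingers, on their centre line; the grasp point (between the pads) lies 19 mm behind it; z points along the fingers, y is the line along which they close (so a half turn about z gives the same grasp; the last joint's range is limited). The gripper opens to 85 mm and grips with 20 to 120 N. Pads are 22 mm wide; open, the fingers measure 114 mm over their backs; the gripper's body (76 mm by 85 mm) begins 54 mm behind the grasp point. The pads swing forward as they close: fully open they stand 13 mm farther back than shut.
Start: joints at [-1.371, 0.053, 1.613, -0, 1.476, -0.119], TCP at [0.196, -0.593, 0.231] pointing down, gripper open.
Joint ranges: [-3.01, 3.01], [-1.01, 2.22], [0.06, 2.58], [-1.02, 4.17], [0.09, 2.62], [-3.14, 3.14]. Speed limits (rad/s): [2.57, 2.57, 3.14, 3.14, 3.14, 3.14].

INTERFACE

Orientations are given as a rotation vector (axis times angle).
In Python, from station import ctrl, imaging gives the robot as it stands.
- The arm moves only by the tool play_rows, never from a script. Its argument "series" is a list of rows, each a list of 3 entries, a list of its own where there are three numbers: the opening, from 0 (shut) to 1 (fully open), then the shift along the tool's x, y, z each as a share of 0.05 m, from -1 to 1, then the turn, a rotation vector about the tool's x, y, z each as a share of 8 degrees, from -1 to 1. In form: [[grip, [dx, dy, dz], [ax, ay, az]], ...]. A call has 1 to 8 rows; each row shifts and turns the commanded pose from where the row before left it, along the tool's axes as they then stand; what a row does not reach is not made up. A row lasts 1/8 s, in which the tool goes at most 62.5 mm and 10.7 degrees, less where a joint would pass 70% of its speed; a pose out of reach is approached as far as the arm can. A call with a number of a shift or a turn outside -1 to 1 is refused whole. A call with a gripper value outside its range is refused whole. The fingers move at their own pace and stop on an object; "force" is the grip in N (left out, the last holds). Time passes only in rows, so rows that do not move let the fingers close. It gives the time, the measured TCP pose, the force, the opening and the grip force at its end, in the units of the state.
- ctrl.get_obs(): the state, without advancing time (a new reading comes with each control period).
- imaging.get_image(name): name is "side" or "top"; returns a dict with "color" (480x640x3 uint8, blue, green, red), "fx", "fy", "cx", "cy" (pixels), "extrinsics" (4x4, takes a point from world to camera coordinates). Camera axes: x right, y down, z forward; pixel columns grow to the right and rows downward; lengths in m; the calibration is good to about 2 mm. A picture is of the moment at which its call begins. There is no depth.
- ctrl.finish_job(): hands the job in; it is judged then, once.
The state is a dict: "t": time; "q": joint angles; "dq": joint speeds; "effort": joint torques, N m; "tool_pos": TCP position; "tool_rot": TCP orientation; "contact_force": force on the tool from outside, world axes, zero at the start; "wrist_torque": the same for the moment, N m; "opening": finger opening in m; "grip_force": force on a finger pad.
Only numpy, scipy, OpenCV 4.12 (cv2) and the standard library are available. Lean on these libraries where they do the work, as an engineer would, in place of code of your own. Each camera call takes 0.05 s, during which the arm holds its last target. There are 200 camera calls.

## Working session

There is one attempt and no reset: what is moved stays moved. The work goes in short steps, Python scripts to look and compute and a tool call to move; the robot and the scene stay as the last step left them, time stands still between calls to the robot, and variables do not carry over. Pictures are saved under pics/ and viewed, at most 10 in all, crops included, and the job is handed in when it is done.

Besides the shell and the picture viewer there is one more tool, called as name([rows], argument=value, ...), one row to a line, values as JSON. play_rows: Moves the arm, as the interface text tells. Shift numbers are shares of 0.05 m and turn numbers shares of 8 degrees, none past 1 either way. Its arguments: {"type":"object","properties":{"series":{"type":"array"},"force":{"type":"number"}},"required":["series"]}

```bash
mkdir -p pics; cat > h.py <<'E'
import numpy as np, cv2
from station import ctrl, imaging
def snap(n):
    im=imaging.get_image(n); return im
def ray(im,u,v):
    E=im["extrinsics"];R=E[:3,:3];t=E[:3,3]
    d=R.T@np.array([(u-im["cx"])/im["fx"],(v-im["cy"])/im["fy"],1]);return -R.T@t,d
def atz(im,u,v,z):
    c,d=ray(im,u,v);return c+d*(z-c[2])/d[2]
def proj(im,p):
    E=im["extrinsics"];q=E[:3,:3]@np.array(p)+E[:3,3]
    return im["fx"]*q[0]/q[2]+im["cx"],im["fy"]*q[1]/q[2]+im["cy"]
E
python3 - <<'E'
from h import *
import pickle
d={n:snap(n) for n in("top","side")}
pickle.dump(d,open("im0.pkl","wb"))
for n in d: cv2.imwrite(f"pics/{n}0.png",d[n]["color"]); print(n,d[n]["fx"],np.round(d[n]["extrinsics"],3))
o=ctrl.get_obs();print(o)
E
```

```text
top 554.6274424151738 [[-0.008 -1.    -0.018 -0.222]
 [-0.987  0.01  -0.159  0.551]
 [ 0.159  0.016 -0.987  1.071]
 [ 0.     0.     0.     1.   ]]
side 530.7922162412051 [[-0.995 -0.095 -0.021  0.524]
 [-0.025  0.457 -0.889  0.197]
 [ 0.094 -0.884 -0.457  0.797]
 [ 0.     0.     0.     1.   ]]
{'t': 0.1, 'q': array([-1.37105759e+00,  5.32747501e-02,  1.61419835e+00,  3.01675599e-05,
        1.47602451e+00, -1.18994955e-01]), 'dq': array([-0.00118089, -0.00142808, -0.00299236, -0.00155461, -0.00068193,
       -0.00210976]), 'effort': array([ 1.15082617e-04, -3.94904923e+01, -3.71362031e+01, -1.47293736e-04,
        3.94896080e-03, -3.46873410e-07]), 'tool_pos': array([ 0.19574679, -0.5929374 ,  0.23017106]), 'tool_rot': array([-3.09990250e+00, -4.98242377e-01,  7.35953692e-05]), 'contact_force': array([0.1641667 , 0.13442728, 0.89803351]), 'wrist_torque': array([0.07031836, 0.02521341, 0.01566978]), 'grip_force': 0.0, 'opening': 0.08567254853077101}
```

View pics/top0.png

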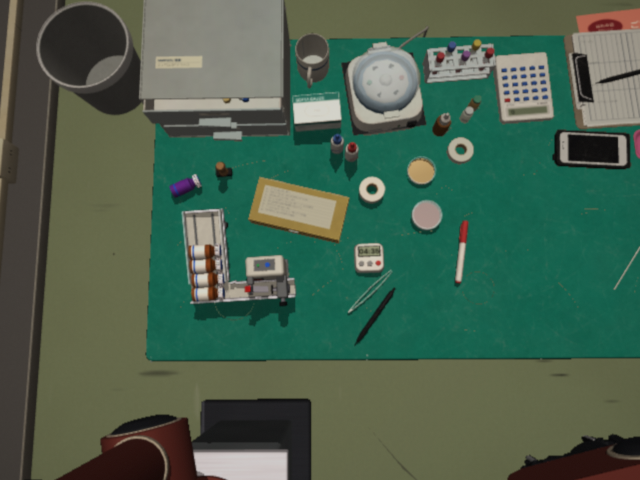

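View pics/side0.png

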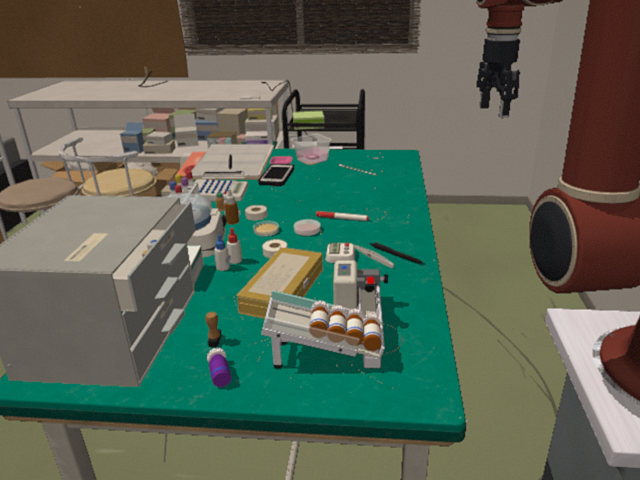

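Front vial is at top-view (205,294), side-view (372,330); the reader is at top (265,280). The purple vial lying at top (185,187), side (219,367) is the look-alike, not in the lane. The amber vials in the lane fit the description. I'll enlarge to confirm.

```bash
python3 - <<'E'
from h import *
import pickle
d=pickle.load(open("im0.pkl","rb"))
a=cv2.resize(d["top"]["color"][200:310,170:310],None,fx=5.6,fy=5.3,interpolation=cv2.INTER_CUBIC)
b=cv2.resize(d["side"]["color"][255:375,255:405],None,fx=5,fy=4.9,interpolation=cv2.INTER_CUBIC)
cv2.imwrite("pics/ct0.png",a);cv2.imwrite("pics/cs0.png",b);print(a.shape,b.shape)
E
```

```text
(583, 784, 3) (588, 750, 3)
```

View pics/ct0.png

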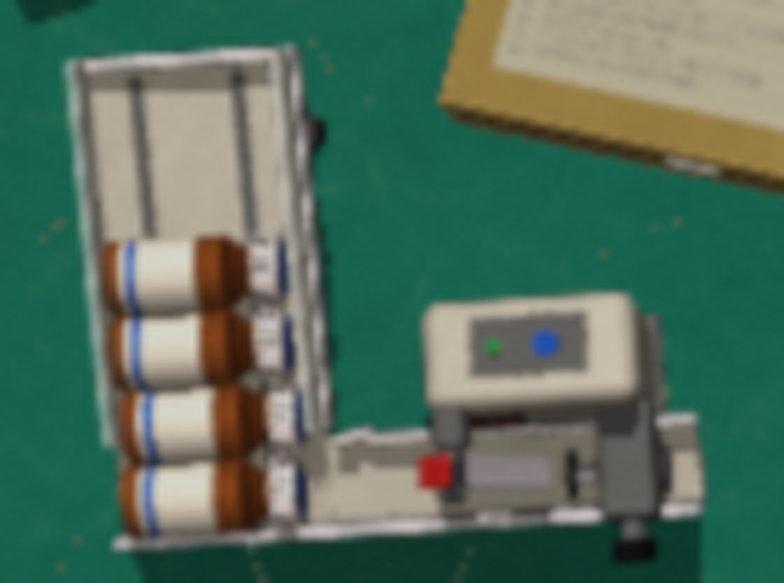

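View pics/cs0.png

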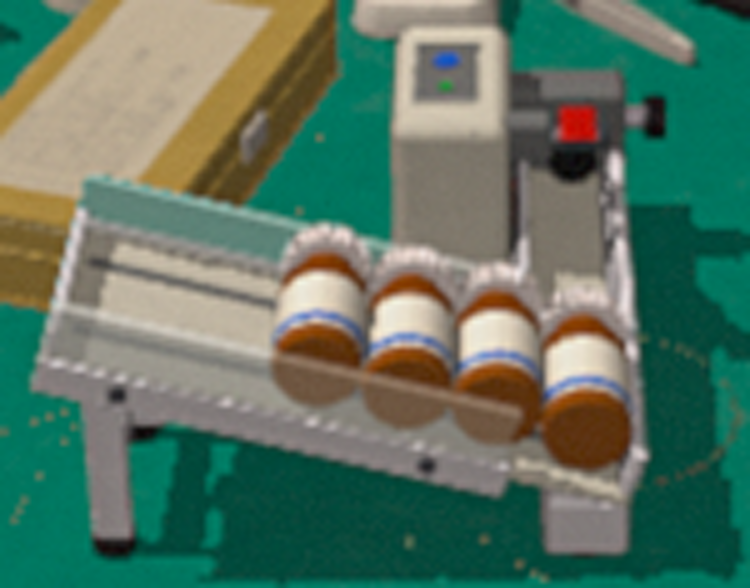

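Confirmed: the four amber vials are in the lane, front one at top crop (210,497), caps toward image right (−y); its base circle is centred at side crop (587,430). The latch end (red) is at top crop (435,470).

```bash
cat > fit.py <<'E'
from h import *
import pickle
from scipy.optimize import least_squares
d=pickle.load(open("im0.pkl","rb"));T,S=d["top"],d["side"]
ct=lambda u,v:(170+u/5.6,200+v/5.3); cs=lambda u,v:(255+u/5,255+v/4.9)
for im in(T,S): print("cam",-im["extrinsics"][:3,:3].T@im["extrinsics"][:3,3])
def W(p,x):
    c,s=np.cos(p[2]),np.sin(p[2]);x=np.array(x)/1000
    return np.array([p[0]+c*x[0]-s*x[1],p[1]+s*x[0]+c*x[1],x[2]])
obs=[(S,(0,30.5,46),cs(587,430)),(T,(0,30.5,57),ct(121,497)),(T,(0,-30.5,55),ct(303,492)),
 (T,(-16,-170,44),ct(700,515)),(T,(-16,33,44),ct(115,545))]
A,B=atz(T,*ct(115,545),.044),atz(T,*ct(700,515),.044)
print("lip ends",A,B,"yaw",np.degrees(np.arctan2(B[0]-A[0],-(B[1]-A[1]))), np.linalg.norm(A-B))
q=[atz(T,*ct(*c),.088) for c in((425,305),(635,292),(640,402),(430,410))]
print("reader",np.round(q,4))
f=lambda p:np.concatenate([np.subtract(proj(im,W(p,x)),uv) for im,x,uv in obs])
r=least_squares(f,[.35,.18,0]);p=r.x
if __name__=="__main__":
    print("pose",p[:2],np.degrees(p[2]));print("res px",np.round(r.fun.reshape(-1,2),1))
    c,s=np.cos(p[2]),np.sin(p[2])
    for k in q: v=k[:2]-p[:2];print("reader disp",np.round([c*v[0]+s*v[1],-s*v[0]+c*v[1]],4))
    l=atz(T,*ct(422,470),.08);v=l[:2]-p[:2];print("latch",np.round([c*v[0]+s*v[1],-s*v[0]+c*v[1]],4))
    print("base c",W(p,(0,30.5,46)))
    o=ctrl.get_obs();from scipy.spatial.transform import Rotation as R;print(R.from_rotvec(o["tool_rot"]).as_matrix().round(3))
E
python3 fit.py
```

```text
cam [ 0.37169373 -0.24491305  1.14116285]
cam [0.45137551 0.66450467 0.54996699]
lip ends [0.43961409 0.0281532  0.044     ] [ 0.44894646 -0.17889312  0.044     ] yaw 2.580792079282697 0.20725653812078113
reader [[ 0.5227 -0.0871  0.088 ]
 [ 0.5268 -0.1593  0.088 ]
 [ 0.4867 -0.1611  0.088 ]
 [ 0.4845 -0.0893  0.088 ]]
pose [ 0.45834132 -0.00744641] 2.0064416339775963
res px [[ 1.2  0.2]
 [ 0.2 -0.4]
 [-1.1 -0.7]
 [-0.5  0.3]
 [ 1.6 -0.8]]
reader disp [ 0.0616 -0.0819]
reader disp [ 0.0631 -0.1541]
reader disp [ 0.0229 -0.1545]
reader disp [ 0.0233 -0.0828]
latch [ 0.0025 -0.0784]
base c [0.45727345 0.02303489 0.046     ]
[[ 0.95   0.313 -0.   ]
 [ 0.313 -0.95   0.002]
 [ 0.    -0.002 -1.   ]]
```

play_rows([
  [0,[0,0,0],[0,0,1]],
  [0,[0,0,0],[0,0,1]],
  [0,[0.43,-1,0],[0,0,0]],
  [0,[0.43,-1,0],[0,0,0]],
  [0,[0.43,-1,0],[0,0,0]],
  [0,[0.43,-1,0],[0,0,0]],
  [0,[0.43,-1,0],[0,0,0]],
  [0,[0.43,-1,0],[0,0,0]],
], force=40)

```text
t: 1.1
tool_pos: [0.3131, -0.2868, 0.2308]
tool_rot: [-3.141, -0.061, 0.0]
contact_force: [1.1, 0.1, -0.2]
opening: -0.0003
grip_force: 0.0
```

play_rows([
  [0,[0.43,-1,0],[0,0,0]],
  [0,[0.43,-1,0],[0,0,0]],
  [0,[0.43,-1,0],[0,0,0]],
  [0,[0.43,-1,0],[0,0,0]],
  [0,[0.43,-1,0],[0,0,0]],
  [0,[0.43,-1,0],[0,0,0]],
  [0,[0,0,0],[0,0,0]],
  [0,[0,0,0],[0,0,0]],
])

```text
t: 2.1
tool_pos: [0.4296, 0.0161, 0.2308]
tool_rot: [3.141, 0.063, -0.002]
contact_force: [-0.0, 0.1, -0.1]
opening: 0.0001
grip_force: 0.0
```

```bash
cat > st.py <<'E'
from h import *
from scipy.spatial.transform import Rotation as R
P=np.array([.4583,-.0074]);a=np.radians(2.2)
def st():
    o=ctrl.get_obs();M=R.from_rotvec(o["tool_rot"]).as_matrix();v=o["tool_pos"][:2]-P
    c,s=np.cos(a),np.sin(a)
    print("t",round(o["t"],2),"tcp",o["tool_pos"].round(4),"disp mm",np.round([1e3*(c*v[0]+s*v[1]),1e3*(-s*v[0]+c*v[1])],1),"yaw",np.degrees(np.arctan2(M[1,0],M[0,0])).round(2),"tz",M[:,2].round(3),"F",o["contact_force"].round(2),"op",round(o["opening"],4))
    return o
if __name__=="__main__": st()
E
python3 st.py
```

```text
t 2.1 tcp [0.4296 0.0161 0.2308] disp mm [-27.8  24.6] yaw 2.3 tz [-0.001 -0.    -1.   ] F [-0.03  0.08 -0.15] op 0.0001
```

play_rows([
  [0,[0.24,-0.5,0],[0,0,0]],
  [0,[0.24,-0.5,0],[0,0,0]],
  [0,[0,0,0.8],[0,0,0]],
  [0,[0,0,0.8],[0,0,0]],
  [0,[0,0,0.8],[0,0,0]],
  [0,[0,0,0.8],[0,0,0]],
  [0,[0,0,0],[0,0,0]],
  [0,[0,0,0],[0,0,0]],
])

```text
t: 3.1
tool_pos: [0.453, 0.0662, 0.0728]
tool_rot: [3.141, 0.059, 0.003]
contact_force: [0.4, 0.6, 1.5]
opening: -0.0002
grip_force: 0.0
```

```bash
python3 - <<'E'
from st import *
import pickle
o=st();d={n:snap(n) for n in("top","side")};pickle.dump(d,open("im1.pkl","wb"))
for n in d: print(n,np.round(proj(d[n],o["tool_pos"]),1))
a=cv2.resize(d["top"]["color"][225:320,150:250],None,fx=4,fy=6,interpolation=cv2.INTER_CUBIC)
b=cv2.resize(d["side"]["color"][250:390,290:440],None,fx=400/150,fy=570/140,interpolation=cv2.INTER_CUBIC)
b=cv2.copyMakeBorder(b,0,0,0,0,cv2.BORDER_CONSTANT); b=cv2.resize(b,(400,570))
cv2.imwrite("pics/c1.png",np.hstack([a[:570],b]))
E
```

```text
t 3.1 tcp [0.453  0.0662 0.0728] disp mm [-2.5 73.7] yaw 2.16 tz [ 0.002 -0.    -1.   ] F [0.38 0.58 1.49] op -0.0002
top [167.5 295.2]
side [376.3 347.1]
```

View pics/c1.png

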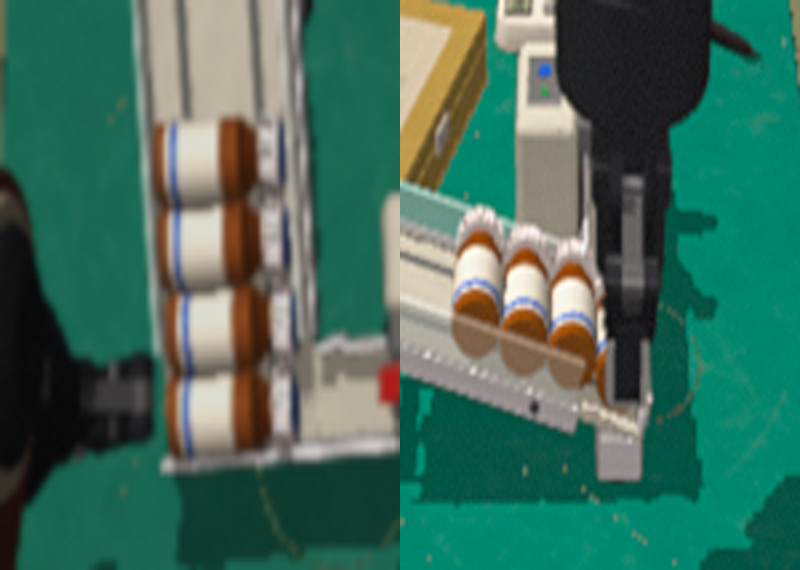

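```bash
python3 - <<'E'
from st import *
import pickle
d=pickle.load(open("im1.pkl","rb"));T=d["top"]
for z in(.073,.09,.11,.13): print(z,atz(T,188,292,z).round(4),np.round(proj(T,[.453,.066,z]),1))
a=cv2.resize(T["color"][265:310,140:200],None,fx=13,fy=13,interpolation=cv2.INTER_CUBIC)
cv2.imwrite("pics/c2.png",a)
E
```

```text
0.073 [0.4587 0.0265 0.073 ] [167.5 295.2]
0.09 [0.4574 0.0222 0.09  ] [165.  294.5]
0.11 [0.4557 0.0171 0.11  ] [161.9 293.7]
0.13 [0.4541 0.012  0.13  ] [158.6 292.9]
```

View pics/c2.png

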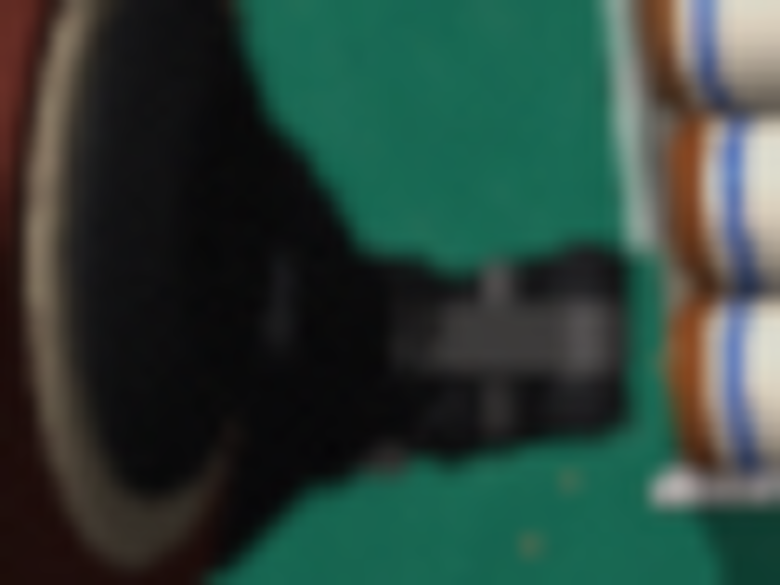

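The closed gripper's knuckles bulge out about 50 mm along its closing axis (top crop edge at x≈625). With the current orientation they would come near the reader, so I'll turn the tool 90° and check the profile in the side view.

```bash
python3 -c "
from st import *
print(st()['q'].round(2))"
```

```text
t 3.2 tcp [0.4538 0.0666 0.0738] disp mm [-1.7 74.1] yaw 2.21 tz [ 0.004 -0.    -1.   ] F [ 0.34 -0.11  0.16] op -0.0001
[-0.02 -0.21  2.13 -0.    1.21  1.52]
```

play_rows([
  [0,[0,0,-0.4],[0,0,-1]],
  [0,[0,0,0],[0,0,-1]],
  [0,[0,0,0],[0,0,-1]],
  [0,[0,0,0],[0,0,-1]],
  [0,[0,0,0],[0,0,-1]],
  [0,[0,0,0],[0,0,-1]],
  [0,[0,0,0],[0,0,-1]],
  [0,[0,0,0],[0,0,-1]],
])

```text
t: 4.2
tool_pos: [0.4533, 0.0671, 0.0935]
tool_rot: [2.625, 1.722, 0.005]
contact_force: [0.2, 1.0, 0.6]
opening: 0.0001
grip_force: 0.0
```

play_rows([
  [0,[0,0,0],[0,0,-1]],
  [0,[0,0,0],[0,0,-1]],
  [0,[0,0,0],[0,0,-1]],
  [0,[0,0,0],[0,0,-0.25]],
  [0,[0,0,0],[0,0,0]],
  [0,[0,0,0],[0,0,0]],
])

```text
t: 4.95
tool_pos: [0.4522, 0.0671, 0.0917]
tool_rot: [2.178, 2.263, 0.001]
contact_force: [-0.8, -0.3, 0.1]
opening: -0.0001
grip_force: 0.0
```

```bash
python3 - <<'E'
from st import *
import pickle
o=st();d={n:snap(n) for n in("top","side")};pickle.dump(d,open("im2.pkl","wb"))
S=d["side"];print(o["q"].round(2))
for k in(0,.02,.05,.1):print(k,np.round(proj(S,o["tool_pos"]+[0,0,k]),1))
cv2.imwrite("pics/c3.png",cv2.resize(S["color"][240:380,300:450],None,fx=5,fy=4.2,interpolation=cv2.INTER_CUBIC))
E
```

```text
t 4.95 tcp [0.4522 0.0671 0.0917] disp mm [-3.2 74.7] yaw 92.21 tz [ 0.001 -0.    -1.   ] F [-0.79 -0.25  0.12] op -0.0001
[-0.02 -0.23  2.12 -0.    1.25 -0.05]
0 [377.1 336.7]
0.02 [377.4 325. ]
0.05 [377.9 306.8]
0.1 [378.7 274.9]
```

View pics/c3.png

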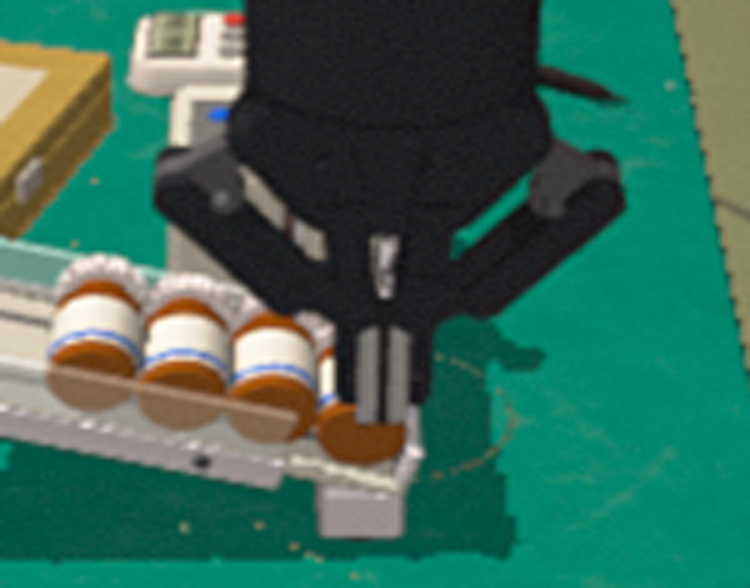

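The profile view shows the tips about 22 mm wide at crop x 340–430 for roughly the lowest 30 mm, and the knuckles ±56 mm wide only about 80 mm up. This orientation clears the vials and the reader, so I'll descend and approach.

play_rows([
  [0,[0,-0.02,0.43],[0,0,0]],
  [0,[0,0,0.43],[0,0,0]],
  [0,[0,0,0],[0,0,0]],
  [0,[0,0,0],[0,0,0]],
])

```text
t: 5.55
tool_pos: [0.4514, 0.0671, 0.049]
tool_rot: [2.177, 2.264, 0.001]
contact_force: [0.2, -0.2, 0.5]
opening: 0.0004
grip_force: 0.0
```

```bash
python3 st.py
```

```text
t 5.55 tcp [0.4514 0.0671 0.049 ] disp mm [-4.  74.7] yaw 92.25 tz [ 0.001  0.    -1.   ] F [ 0.24 -0.21  0.47] op 0.0004
```

play_rows([
  [0,[-0.2,0,0],[0,0,0]],
  [0,[-0.2,0,0],[0,0,0]],
  [0,[-0.2,0,0],[0,0,0]],
  [0,[-0.1,0,0],[0,0,0]],
  [0,[-0.1,0,0],[0,0,0]],
  [0,[-0.1,0,0],[0,0,0]],
  [0,[-0.1,0,0],[0,0,0]],
  [0,[-0.1,0,0],[0,0,0]],
])

```text
t: 6.55
tool_pos: [0.4531, 0.0119, 0.0483]
tool_rot: [-2.177, -2.265, 0.0]
contact_force: [-0.1, 0.7, -0.5]
opening: -0.0004
grip_force: 0.1
```

```bash
python3 st.py
```

```text
t 6.55 tcp [0.4531 0.0119 0.0483] disp mm [-4.4 19.5] yaw 92.27 tz [-0.  0. -1.] F [-0.11  0.74 -0.51] op -0.0004
```

play_rows([
  [0,[-0.1,0,0],[0,0,0]],
  [0,[-0.1,0,0],[0,0,0]],
  [0,[-0.1,0,0],[0,0,0]],
  [0,[-0.1,0,0],[0,0,0]],
  [0,[-0.1,0,0],[0,0,0]],
  [0,[-0.1,0,0],[0,0,0]],
  [0,[-0.1,0,0],[0,0,0]],
])

```text
t: 7.42
tool_pos: [0.4545, -0.0232, 0.0483]
tool_rot: [-2.177, -2.265, 0.0]
contact_force: [-0.9, -0.7, 0.3]
opening: 0.0001
grip_force: 0.1
```

```bash
python3 - <<'E'
from st import *
import pickle
o=st();d={n:snap(n) for n in("top","side")};pickle.dump(d,open("im3.pkl","wb"))
a=cv2.resize(d["top"]["color"][240:310,170:300],(780,420),interpolation=cv2.INTER_CUBIC)
cv2.imwrite("pics/c4.png",a)
E
```

```text
t 7.42 tcp [ 0.4545 -0.0232  0.0483] disp mm [ -4.4 -15.6] yaw 92.27 tz [-0. -0. -1.] F [-0.87 -0.71  0.26] op 0.0001
```

View pics/c4.png

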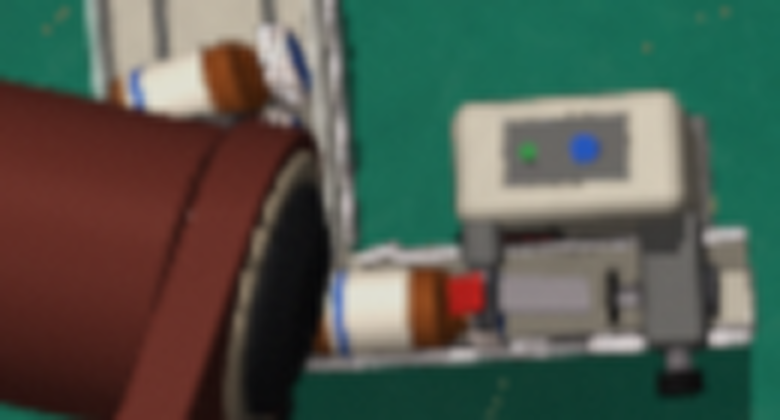

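The vial is in the trough with its cap at the latch (crop 465,293). Now I'll push slowly with force checks.

play_rows([
  [0,[-0.04,0,0],[0,0,0]],
  [0,[-0.04,0,0],[0,0,0]],
  [0,[-0.04,0,0],[0,0,0]],
  [0,[-0.04,0,0],[0,0,0]],
  [0,[-0.04,0,0],[0,0,0]],
  [0,[-0.04,0,0],[0,0,0]],
])

```text
t: 8.28
tool_pos: [0.455, -0.0349, 0.0483]
tool_rot: [-2.177, -2.265, 0.0]
contact_force: [0.2, -0.1, -0.6]
opening: -0.0003
grip_force: 0.1
```

play_rows([
  [0,[-0.03,0,0],[0,0,0]],
  [0,[-0.03,0,0],[0,0,0]],
])

```text
t: 8.52
tool_pos: [0.4551, -0.0379, 0.0483]
tool_rot: [2.177, 2.265, 0.0]
contact_force: [-0.6, 0.6, 0.2]
opening: 0.0
grip_force: 0.1
```

play_rows([
  [0,[-0.03,0,0],[0,0,0]],
  [0,[-0.03,0,0],[0,0,0]],
])

```text
t: 8.78
tool_pos: [0.4553, -0.0409, 0.0483]
tool_rot: [2.177, 2.265, 0.0]
contact_force: [-1.0, -0.3, -0.4]
opening: 0.0
grip_force: 0.1
```

play_rows([
  [0,[-0.03,0,0],[0,0,0]],
  [0,[-0.03,0,0],[0,0,0]],
])

```text
t: 9.02
tool_pos: [0.4554, -0.0439, 0.0483]
tool_rot: [2.177, 2.265, 0.0]
contact_force: [-0.2, 0.1, 0.6]
opening: -0.0001
grip_force: 0.1
```

play_rows([
  [0,[-0.03,0,0],[0,0,0]],
  [0,[-0.03,0,0],[0,0,0]],
])

```text
t: 9.28
tool_pos: [0.4555, -0.0469, 0.0483]
tool_rot: [2.177, 2.265, 0.0]
contact_force: [-0.1, -0.6, 0.9]
opening: -0.0001
grip_force: 0.1
```

play_rows([
  [0,[-0.03,0,0],[0,0,0]],
])

```text
t: 9.4
tool_pos: [0.4556, -0.0484, 0.0483]
tool_rot: [2.177, 2.265, 0.0]
contact_force: [-0.3, -0.7, -0.2]
opening: -0.0002
grip_force: 0.1
```

play_rows([
  [0,[-0.03,0,0],[0,0,0]],
])

```text
t: 9.52
tool_pos: [0.4556, -0.0497, 0.0483]
tool_rot: [-2.177, -2.264, -0.001]
contact_force: [0.3, 2.4, 1.4]
opening: 0.0
grip_force: 1.1
```

play_rows([
  [0,[-0.03,0,0],[0,0,0]],
])

```text
t: 9.65
tool_pos: [0.4556, -0.051, 0.0483]
tool_rot: [-2.177, -2.264, -0.001]
contact_force: [-0.6, 2.4, 0.2]
opening: 0.0001
grip_force: 1.3
```

play_rows([
  [0,[-0.03,0,0],[0,0,0]],
])

```text
t: 9.78
tool_pos: [0.4557, -0.0526, 0.0483]
tool_rot: [-2.177, -2.265, -0.001]
contact_force: [-1.0, 3.6, 0.1]
opening: 0.0001
grip_force: 1.2
```

play_rows([
  [0,[-0.02,0,0],[0,0,0]],
])

```text
t: 9.9
tool_pos: [0.4557, -0.0537, 0.0483]
tool_rot: [-2.177, -2.265, -0.0]
contact_force: [-1.0, 2.3, 1.3]
opening: -0.0001
grip_force: 1.3
```

play_rows([
  [0,[-0.02,0,0],[0,0,0]],
])

```text
t: 10.02
tool_pos: [0.4558, -0.055, 0.0483]
tool_rot: [2.177, 2.265, -0.001]
contact_force: [-1.2, 0.7, 0.4]
opening: -0.0001
grip_force: 0.6
```

play_rows([
  [0,[-0.02,0,0],[0,0,0]],
])

```text
t: 10.15
tool_pos: [0.4557, -0.056, 0.0482]
tool_rot: [2.177, 2.265, -0.001]
contact_force: [-0.5, 0.9, 0.3]
opening: 0.0003
grip_force: 0.6
```

play_rows([
  [0,[-0.02,0,0],[0,0,0]],
])

```text
t: 10.28
tool_pos: [0.4558, -0.057, 0.0482]
tool_rot: [-2.177, -2.265, 0.0]
contact_force: [0.2, 0.3, -0.2]
opening: 0.0003
grip_force: 0.5
```

Lift of the latch felt (2–3.6 N), then it eased: the cap is sliding under the strip. The plunger is still to come.

play_rows([
  [0,[-0.02,0,0],[0,0,0]],
])

```text
t: 10.4
tool_pos: [0.4559, -0.0579, 0.0482]
tool_rot: [-2.177, -2.265, 0.0]
contact_force: [-0.4, 1.7, -0.4]
opening: 0.0001
grip_force: 0.5
```

play_rows([
  [0,[-0.02,0,0],[0,0,0]],
])

```text
t: 10.52
tool_pos: [0.4559, -0.0589, 0.0483]
tool_rot: [-2.177, -2.265, 0.0]
contact_force: [-0.1, 0.6, -0.2]
opening: -0.0
grip_force: 0.5
```

play_rows([
  [0,[-0.02,0,0],[0,0,0]],
])

```text
t: 10.65
tool_pos: [0.4558, -0.0596, 0.0482]
tool_rot: [-2.177, -2.264, -0.0]
contact_force: [0.2, 2.0, -0.5]
opening: 0.0001
grip_force: 1.1
```

play_rows([
  [0,[-0.02,0,0],[0,0,0]],
])

```text
t: 10.78
tool_pos: [0.4559, -0.0606, 0.0482]
tool_rot: [-2.177, -2.264, -0.0]
contact_force: [-0.7, 1.8, 0.1]
opening: -0.0001
grip_force: 1.3
```

Plunger contact started at about y = −0.0594, so the latch should drop near −0.0644 and the plunger bottom at about −0.066.

play_rows([
  [0,[-0.02,0,0],[0,0,0]],
])

```text
t: 10.9
tool_pos: [0.4559, -0.0616, 0.0482]
tool_rot: [-2.177, -2.264, -0.0]
contact_force: [-0.6, 3.0, -0.4]
opening: 0.0
grip_force: 1.5
```

play_rows([
  [0,[-0.02,0,0],[0,0,0]],
])

```text
t: 11.02
tool_pos: [0.456, -0.0627, 0.0482]
tool_rot: [-2.177, -2.265, -0.0]
contact_force: [-0.3, 2.8, -0.7]
opening: -0.0001
grip_force: 1.2
```

play_rows([
  [0,[-0.02,0,0],[0,0,0]],
])

```text
t: 11.15
tool_pos: [0.4561, -0.0638, 0.0483]
tool_rot: [-2.177, -2.265, -0.0]
contact_force: [-1.6, 3.0, -0.0]
opening: 0.0001
grip_force: 1.4
```

play_rows([
  [0,[-0.01,0,0],[0,0,0]],
])

```text
t: 11.28
tool_pos: [0.4562, -0.0643, 0.0483]
tool_rot: [-2.177, -2.265, -0.0]
contact_force: [-0.3, 3.4, 0.6]
opening: -0.0003
grip_force: 1.5
```

play_rows([
  [0,[-0.01,0,0],[0,0,0]],
])

```text
t: 11.4
tool_pos: [0.4561, -0.0647, 0.0483]
tool_rot: [-2.177, -2.265, -0.0]
contact_force: [-1.2, 4.1, -0.6]
opening: -0.0002
grip_force: 1.6
```

play_rows([
  [0,[-0.01,0,0],[0,0,0]],
])

```text
t: 11.52
tool_pos: [0.4562, -0.0652, 0.0483]
tool_rot: [-2.177, -2.265, -0.0]
contact_force: [-1.1, 2.7, 0.3]
opening: -0.0001
grip_force: 1.7
```

play_rows([
  [0,[-0.01,0,0],[0,0,0]],
])

```text
t: 11.65
tool_pos: [0.4562, -0.0657, 0.0483]
tool_rot: [-2.177, -2.265, -0.0]
contact_force: [-0.4, 3.7, -0.0]
opening: -0.0001
grip_force: 1.8
```

play_rows([
  [0,[-0.01,0,0],[0,0,0]],
])

```text
t: 11.78
tool_pos: [0.4561, -0.0659, 0.0482]
tool_rot: [-2.177, -2.264, -0.001]
contact_force: [-1.1, 5.4, 0.1]
opening: -0.0003
grip_force: 2.8
```

play_rows([
  [0,[-0.01,0,0],[0,0,0]],
])

```text
t: 11.9
tool_pos: [0.4559, -0.066, 0.048]
tool_rot: [-2.176, -2.263, -0.001]
contact_force: [-1.1, 8.1, -0.2]
opening: 0.0002
grip_force: 3.5
```

It's bottomed at 8 N. I'll back off; if the vial is latched, the force vanishes after about 2.5 mm.

play_rows([
  [0,[0.03,0,0],[0,0,0]],
  [0,[0.04,0,0],[0,0,0]],
  [0,[0,0,0],[0,0,0]],
])

```text
t: 12.28
tool_pos: [0.4562, -0.0634, 0.0484]
tool_rot: [2.176, 2.265, -0.0]
contact_force: [-0.0, 1.8, -0.3]
opening: 0.0002
grip_force: 1.3
```

play_rows([
  [0,[0.02,0,0],[0,0,0]],
  [0,[0,0,0],[0,0,0]],
])

```text
t: 12.52
tool_pos: [0.4563, -0.0626, 0.0485]
tool_rot: [2.176, 2.264, -0.0]
contact_force: [-0.4, 1.2, -0.1]
opening: 0.0004
grip_force: 0.5
```

```bash
python3 - <<'E'
from st import *
import pickle
o=st();d={n:snap(n) for n in("top","side")};pickle.dump(d,open("im4.pkl","wb"))
a=cv2.resize(d["top"]["color"][240:310,170:300],(780,300),interpolation=cv2.INTER_CUBIC)
b=cv2.resize(d["side"]["color"][265:355,270:420],(780,300),interpolation=cv2.INTER_CUBIC)
cv2.imwrite("pics/c5.png",np.vstack([a,b])); st()
E
```

```text
t 12.53 tcp [ 0.4563 -0.0626  0.0485] disp mm [ -4.1 -55.1] yaw 92.27 tz [ 0.001 -0.001 -1.   ] F [-0.42  1.23 -0.06] op 0.0004
t 12.62 tcp [ 0.4563 -0.0626  0.0485] disp mm [ -4.1 -55.1] yaw 92.26 tz [ 0.    -0.001 -1.   ] F [0.5  0.84 0.41] op 0.0
```

View pics/c5.png

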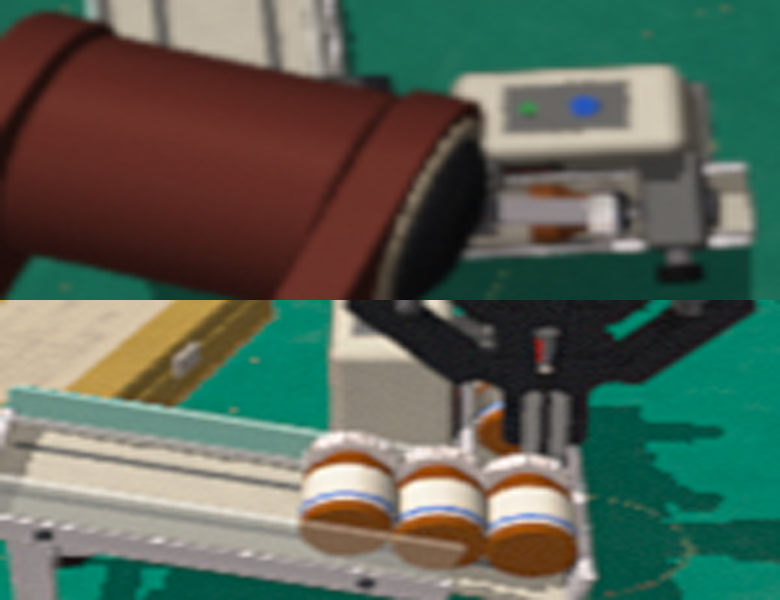

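The top view shows the strip's end (crop ~590,210) in front of the white cap at 605, so it looks latched. Vial 2 has rolled to the stop. I'll back off a bit more, check that the force is zero, then lift.

play_rows([
  [0,[0.03,0,0],[0,0,0]],
  [0,[0.03,0,0],[0,0,0]],
  [0,[0,0,0],[0,0,0]],
])

```text
t: 13.0
tool_pos: [0.456, -0.0593, 0.0484]
tool_rot: [2.177, 2.265, -0.0]
contact_force: [0.4, -0.2, -0.1]
opening: 0.0003
grip_force: 0.0
```

play_rows([
  [0,[0,0,-0.2],[0,0,0]],
  [0,[0,0,-0.5],[0,0,0]],
  [0,[0,0,-1],[0,0,0]],
  [0,[0,0,-1],[0,0,0]],
  [0,[0,-1,-0.5],[0,0,0]],
  [0,[0,-1,0],[0,0,0]],
  [0,[0,0,0],[0,0,0]],
  [0,[0,0,0],[0,0,0]],
])

```text
t: 14.0
tool_pos: [0.3564, -0.0634, 0.2091]
tool_rot: [2.176, 2.263, 0.001]
contact_force: [-0.0, 0.0, 0.2]
opening: -0.0
grip_force: 0.0
```

```bash
python3 - <<'E'
from st import *
import pickle
o=st();d={n:snap(n) for n in("top","side")};pickle.dump(d,open("im5.pkl","wb"))
a=cv2.resize(d["top"]["color"][240:310,170:300],(780,300),interpolation=cv2.INTER_CUBIC)
b=cv2.resize(d["side"]["color"][265:355,270:420],(780,300),interpolation=cv2.INTER_CUBIC)
cv2.imwrite("pics/c6.png",np.vstack([a,b])); st()
E
```

```text
t 14.0 tcp [ 0.3564 -0.0634  0.2091] disp mm [-103.9  -52. ] yaw 92.25 tz [ 0.002 -0.001 -1.   ] F [-0.01  0.01  0.16] op -0.0
t 14.1 tcp [ 0.3566 -0.0633  0.2085] disp mm [-103.7  -52. ] yaw 92.28 tz [-0.  0. -1.] F [-0.02 -0.33 -0.  ] op 0.0002
```

View pics/c6.png

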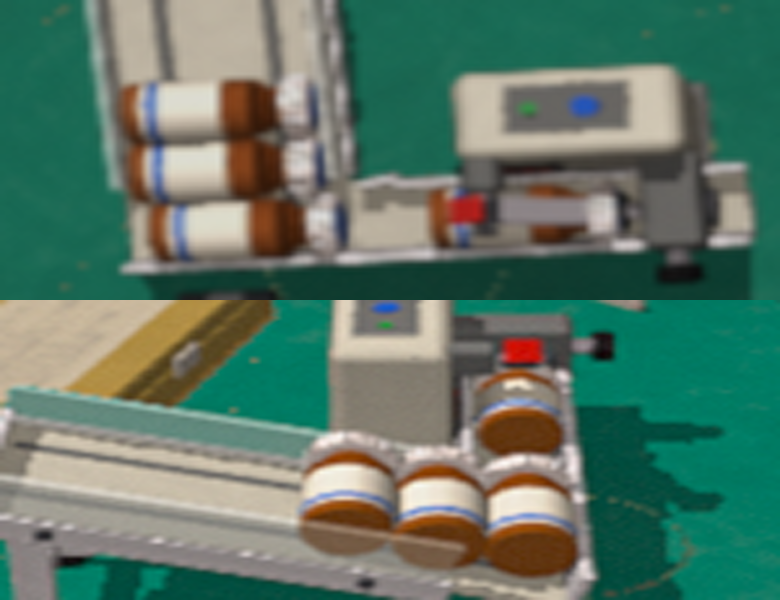

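Vial 1 stays latched (base at crop 432,215) and the force is zero. Vial 2 is parallel to the stop, but the finger dragged it: its base edge is at crop 148 where the front vial's was at 128, about 6 mm toward −y. The gap where I just lifted out has about 4 mm clearance on each side, so I'll go back in and gently nudge it to the centre by its cap.

play_rows([
  [0,[0,1,0],[0,0,0]],
  [0,[0,1,0],[0,0,0]],
  [0,[0,0,0],[0,0,0]],
  [0,[0,0,0.8],[0,0,0]],
  [0,[0,0,0.8],[0,0,0]],
  [0,[0,0,0],[0,0,0]],
  [0,[0,0,0],[0,0,0]],
])

```text
t: 14.98
tool_pos: [0.4567, -0.0595, 0.1297]
tool_rot: [2.176, 2.264, 0.001]
contact_force: [0.1, -0.1, 0.9]
opening: 0.0001
grip_force: 0.0
```

```bash
python3 st.py
```

```text
t 14.97 tcp [ 0.4567 -0.0595  0.1297] disp mm [ -3.6 -52. ] yaw 92.27 tz [ 0.001 -0.    -1.   ] F [ 0.07 -0.05  0.94] op 0.0001
```

play_rows([
  [0,[0,-0.01,0.5],[0,0,0]],
  [0,[0,0,0.5],[0,0,0]],
  [0,[0,0,0.4],[0,0,0]],
  [0,[0,0,0.22],[0,0,0]],
  [0,[0,0,0],[0,0,0]],
  [0,[0,0,0],[0,0,0]],
])

```text
t: 15.72
tool_pos: [0.4566, -0.0597, 0.0488]
tool_rot: [2.176, 2.263, 0.002]
contact_force: [-0.3, -1.2, 0.4]
opening: -0.0001
grip_force: 0.0
```

play_rows([
  [0,[0.03,0,0],[0,0,0]],
  [0,[0.03,0,0],[0,0,0]],
  [0,[0.03,0,0],[0,0,0]],
  [0,[0,0,0],[0,0,0]],
])

```text
t: 16.23
tool_pos: [0.4553, -0.0547, 0.0473]
tool_rot: [-2.177, -2.265, 0.0]
contact_force: [0.2, -0.1, -1.0]
opening: -0.0001
grip_force: 0.0
```

play_rows([
  [0,[0.03,0,0],[0,0,0]],
  [0,[0.03,0,0],[0,0,0]],
  [0,[0.03,0,0],[0,0,0]],
  [0,[0,0,0],[0,0,0]],
])

```text
t: 16.73
tool_pos: [0.4551, -0.0502, 0.0473]
tool_rot: [-2.177, -2.265, -0.0]
contact_force: [0.6, 0.0, -0.5]
opening: -0.0001
grip_force: 0.0
```

```bash
python3 st.py
```

```text
t 16.73 tcp [ 0.4551 -0.0502  0.0473] disp mm [ -4.9 -42.6] yaw 92.28 tz [-0.  0. -1.] F [ 0.57  0.01 -0.46] op -0.0001
```

play_rows([
  [0,[-0.05,0,0],[0,0,0]],
  [0,[0,0,-0.3],[0,0,0]],
  [0,[0,0,-1],[0,0,0]],
  [0,[0,0,-1],[0,0,0]],
  [0,[0,-1,-0.8],[0,0,0]],
  [0,[0,-1,0],[0,0,0]],
  [0,[0,0,0],[0,0,0]],
  [0,[0,0,0],[0,0,0]],
])

```text
t: 17.73
tool_pos: [0.3569, -0.0569, 0.2023]
tool_rot: [2.176, 2.263, 0.002]
contact_force: [0.4, -0.1, 0.6]
opening: -0.0
grip_force: 0.0
```

```bash
python3 - <<'E'
from st import *
import pickle
o=st();d={n:snap(n) for n in("top","side")};pickle.dump(d,open("im6.pkl","wb"))
L=lambda k:pickle.load(open(f"im{k}.pkl","rb"))
up=lambda a:cv2.resize(a,None,fx=6,fy=6,interpolation=cv2.INTER_CUBIC)
t=L(0)["top"]["color"][288:300,188:227]
for k in(0,5,6):
    a=L(k)["top"]["color"][280:308,175:245]
    r=cv2.matchTemplate(up(a),up(t),cv2.TM_CCOEFF_NORMED);_,m,_,p=cv2.minMaxLoc(r)
    print("front vial",k,p[0]/6+175,p[1]/6+280,round(m,3))
a,b=L(5)["top"]["color"][275:300,238:275],L(6)["top"]["color"][270:305,233:280]
r=cv2.matchTemplate(up(b),up(a),cv2.TM_CCOEFF_NORMED);_,m,_,p=cv2.minMaxLoc(r);print("vial1 shift",p[0]/6-5,p[1]/6-5,round(m,3))
# squareness: reds of base/body rows: halves of the vial in rows
for k in(0,6):
    h=L(k)["top"]["color"];g=cv2.cvtColor(h,cv2.COLOR_BGR2GRAY).astype(float)
    print(k,[("%d:"%c)+str(np.round(np.abs(np.diff(g[283:306,c])).argsort()[-3:]+283)) for c in(197,203,208,214)])
for n in("top","side"):
    df=np.abs(L(0)[n]["color"].astype(int)-d[n]["color"]).max(2)>60
    nc,_,s,_=cv2.connectedComponentsWithStats(df.astype(np.uint8));print(n,[list(map(int,x)) for x in s[1:] if x[4]>15])
E
```

```text
t 17.73 tcp [ 0.3569 -0.0569  0.2023] disp mm [-103.2  -45.6] yaw 92.24 tz [ 0.002 -0.001 -1.   ] F [ 0.42 -0.06  0.61] op -0.0
front vial 0 188.0 288.0 0.999
front vial 5 191.16666666666666 287.6666666666667 0.914
front vial 6 189.33333333333334 287.8333333333333 0.975
vial1 shift 0.0 0.0 0.999
0 ['197:[303 288 287]', '203:[288 302 287]', '208:[286 287 302]', '214:[300 302 299]']
6 ['197:[288 303 287]', '203:[288 302 287]', '208:[302 287 286]', '214:[300 302 299]']
top [[196, 245, 3, 10, 25], [189, 244, 28, 25, 239], [217, 245, 5, 24, 50], [268, 285, 5, 9, 36], [208, 287, 2, 11, 21], [242, 286, 6, 13, 47], [194, 288, 3, 11, 26], [222, 288, 2, 10, 16], [259, 293, 8, 4, 22], [66, 302, 162, 165, 9915], [201, 309, 6, 4, 19], [120, 415, 56, 16, 476], [79, 416, 6, 11, 20], [138, 425, 31, 18, 234], [112, 432, 20, 5, 32], [508, 435, 132, 45, 3119], [115, 436, 53, 44, 201], [174, 450, 30, 30, 449], [208, 452, 38, 28, 956], [153, 459, 11, 21, 148], [595, 460, 45, 20, 550], [83, 465, 25, 15, 55], [57, 470, 18, 10, 72]]
side [[419, 0, 16, 16, 67], [417, 0, 80, 100, 2449], [480, 0, 109, 116, 5367], [423, 4, 51, 55, 2175], [500, 30, 18, 3, 40], [497, 36, 19, 4, 64], [562, 64, 78, 128, 8549], [428, 103, 52, 6, 120], [404, 109, 90, 121, 5361], [534, 188, 106, 104, 5982], [530, 202, 47, 91, 2799], [362, 285, 14, 7, 73], [362, 294, 18, 19, 216], [312, 300, 14, 8, 55], [312, 307, 17, 8, 75], [309, 314, 31, 24, 285], [311, 317, 11, 3, 22], [364, 322, 14, 4, 28], [366, 331, 10, 5, 28], [561, 336, 41, 30, 948], [602, 372, 38, 46, 532]]
```

Vial 2 is now within about 2.5 mm of the place centre and parallel to the stop. Vial 1 has not moved, and nothing else changed.

```bash
python3 -c "
from station import ctrl
print(ctrl.finish_job())"
```

```text
the job is handed in; nothing more can be done
None
```

The job is handed in: the front vial is latched in the reader after a push that peaked at about 8 N, and the next vial lies square against the stop, about 2.5 mm off centre after one gentle nudge, with the fingers clear.

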